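# Put the dial back on a returned power pack and press it to wake it

### The job

This studio-light power pack came back from rental with its dial off: lever its clear hinged cover open with the blue pry blade, turn the cover right back onto the pack's raised rear, and lay the blade back down on the rubber mat. Then pick up the dial, turn it so that its D-bore matches the flat of the D-spindle, and push it fully home. Keep pressing so that the sprung spindle stays pushed in (that wakes the pack), and finish like that, still gripping and pressing the dial, with the other stock on the counter left where it is.

Things in the scene. Friction and masses are not known exactly. Their poses are not given: they have to be found in the camera images.
- pack: grey power pack, fixed in place, 275 long (its x) x 200 wide (its y). Origin: under its deck on the counter level; its x axis points to its raised rear. The front deck spans x -130 to +15 mm, flat top 70 mm above the counter; the raised rear spans x +15 to +145 mm, top 103 mm. In front of the shut cover a bare ledge of deck 20 mm deep remains (x -130 to -110 mm)
- cover (a joint): angle of the clear cover, rad: 0 shut, 1.57 upright, 3.1 lying right back on the pack's raised rear (its stop), where its upturned walls reach 137 mm above the counter. About 0.14 kg, some 1 N to lift at the slot, no latch, no finger grip other than the slot; it falls shut from below about 1.5 rad and falls back to the stop by itself from beyond about 1.85 rad
- cover_hinge (a point): midpoint of the cover's hinge line, at the top front edge of the pack's raised rear (33.5 mm above the deck). Axes as the cover's: at joint 0 they are the pack's; the cover turns about y. The cover is a shell open below: top sheet 125 x 150 x 3 mm reaching from the hinge to the front, walls 3 mm thick down to the deck at the front and both sides
- cover_slot (a point): pry slot: the middle of the lower front edge of the cover's front wall over the slot, a gap 60 mm wide (pack y) and 8 mm high between deck and wall, edged orange. 125 mm in front of the hinge line and 25 mm below it; moves with the cover. The blade goes in along the pack's +x
- pry_tip (a point): tip of the blue nylon pry blade, mid thickness; axes as the tool: x along the tool towards the tip, z up as it lies. The blade is 18 wide, 2.6 mm thick and 68 mm long in front of the handle
- pry_grip (a point): point to grip on the pry blade's handle, at mid height, 90 mm behind the tip and 22 mm behind the handle's front end; axes as the tool. Handle 95 long x 20 wide x 14 mm thick, its mid height level with the blade
- pry: the pry blade, 163 mm long, about 45 g, lying flat on the mat. Origin: under the front end of the handle, 68 mm behind the tip, 7 mm below blade and handle mid height
- mat: grey rubber mat, fixed, 250 (x) x 200 (y) x 2 mm; origin under its centre
- knob: black knurled dial with an aluminium top and a red pointer line, 40 mm across and 22 mm tall, about 45 g, standing bore down on the counter. Origin: centre of its underside; z up; +x is where the red pointer points. Its D-bore (13.2 mm, 14 mm deep, open below) has its flat on the pointer side, 3.6 mm from the axis
- knob_seat (a point): closed upper end of the dial's bore, on its axis, 14 mm above the underside
- spindle_top (a point): centre of the top of the steel D-spindle, 12 mm across, 19 mm above the deck, lead-in edge. +x points out through its flat, 3 mm from the axis (the white mark on the brass washer is on that side). The bore fits only with the dial's pointer the same way, within about 0.1 rad. Fully home, the dial's underside is 5 mm above the deck, less the push. It turns stiffly (0.05 N m)
- spindle (a joint): how far the spindle is pushed in, m: 0 out, 0.004 fully in; a spring returns it, 2 N to begin and 6 N fully in
- lens: bystander: silver prime lens standing upright, 64 mm across, 58 mm tall; origin under its centre
- filter_case: bystander: closed orange plastic filter case, 84 x 84 x 16 mm, lying flat; origin under its centre
- folding_camera: bystander: open brown bakelite folding camera, about 105 x 150 x 93 mm; origin under its centre
- plate_a: bystander: stainless quick-release plate, 56 x 42 x 9 mm, with a 6 mm screw stub on top; origin under its centre
- plate_b: bystander: the second stainless quick-release plate, same size; origin under its centre
- battery: bystander: black camera battery, 40 x 70 x 38 mm; origin under its centre

How it is judged:
By the outcome, as a careful person would: the job done as asked, in the order asked, and still so for the second after the job is handed in, while the arm keeps its last pose, push and grip.
It also fails if it takes over 72 s, if anything falls off the work surface, if the arm or the gripper's body presses on something with over 40 N, if the wrist force passes 120 N, or if a joint passes its speed limit or range.

### The arm

A 7-joint arm with a two-finger parallel gripper is mounted at the origin on the work surface. World frame = base frame: x ahead of the robot, y to its left, z up, the work surface at z = 0. Lengths are in m, angles in rad, forces in N, time in s.
With the tool pointing down it reaches from about 0.425 to 0.875 m from the base axis. Payload 4.7 kg.
Tool frame: the origin (TCP) lies between the finger pads; the fingertips stand 14 mm ahead of it and the grasp point (between the pads) lies 5 mm behind it; z points along the fingers, y is the line along which they close (so a half turn about z gives the same grasp; the last joint's range is limited). The gripper opens to 87 mm and grips with 3 to 60 N. Pads are 19 mm wide; open, the fingers measure 117 mm over their backs; the gripper's body (75 mm by 190 mm) begins 51 mm behind the grasp point.
Start: joints at [1.119, 0.321, -0.07, 1.45, 0.023, 1.371, -0.057], TCP at [0.292, -0.581, 0.237] pointing down, gripper open.
Joint ranges: [-2.86, 2.86], [-0.3, 2.09], [-1.38, 1.24], [0.06, 2.45], [-1.56, 4.7], [0.09, 2.05], [-2.69, 2.69]. Speed limits (rad/s): [2.57, 2.57, 3.14, 3.14, 3.14, 3.14, 3.14].

### API

Orientations are given as a 3x3 rotation matrix whose columns are the frame's x, y, z axes.
In Python, from bench import * gives the robot as it stands. The module is installed in compiled form; this text tells all that it offers.
- The arm moves only by the tool carry_out, never from a script. Its argument "steps" is a list of rows, each an object with "offset": the shift along the tool's x, y, z scaled (see below), a list of three; "dr": the turn, a rotation vector about the tool's x, y, z scaled (see below), a list of three; "fingers": the opening, from -1 (shut) to 1 (fully open). In form: [{"offset": [dx, dy, dz], "dr": [ax, ay, az], "fingers": fingers}, ...]. A call has 1 to 20 rows; each row is the pose to reach, as a shift and turn from the pose commanded when the call began, along the tool's axes at that moment, turning the shorter way round; what a row does not reach only later rows make up. The controller multiplies each number of a shift by 0.2 m and each number of a turn by pi rad. A row lasts 1/12 s, in which the tool goes at most 41.7 mm and 7.16 degrees, less where a joint would pass 70% of its speed; a pose out of reach is approached as far as the arm can. A call with a number of a shift or a turn outside -1 to 1 is refused whole. A call with a gripper value outside its range is refused whole. The fingers move at their own pace and stop on an object; "force" is the grip in N (left out, the last holds). Time passes only in rows, so rows that repeat a pose let the fingers close. It gives the time, the measured TCP pose, the force, the opening and the grip force at its end, in the units of the state.
- observe(): the state, without advancing time (a new reading comes with each control period).
- camera(name): name is "side" or "top"; returns a dict with "image" (400x640x3 uint8, red, green, blue), "intrinsics" (3x3 intrinsics, pixels), "distortion" ([k1, k2, p1, p2, k3] as OpenCV has them; the pictures are not rectified), "rvec" (rotation vector, rad) and "tvec" (3), from world to camera coordinates, as OpenCV has them. Camera axes: x right, y down, z forward; pixel columns grow to the right and rows downward; lengths in m; the calibration is good to about 2 mm. A picture is of the moment at which its call begins. There is no depth.
- job_done(): hands the job in; it is judged then, once.
Trained networks look in a picture, given as the dict that the camera call returned (one of the last four; its "shot" number tells which), for a name from the list of things; names that differ only in an ending like _2 or _b are one class to them, and where a whole thing is asked for, a point or a joint stands for the part that bears it (a point fixed in the world has none). Each returns a list of dicts, best first, with "score" (0 to 1); they miss things now and then, are a little off and sometimes report something else, mostly with a low value. They report only what shows in the picture. A call takes as long as a camera call.
- look_for(picture, thing): "centre" ([x, y, z] in m, in world coordinates, good to about 4 mm: the middle of the surface that is visible of it).
- cut_out(picture, thing): "mask" (400x640 bool, what is visible of it).
- tip_of(picture, thing): "centre" ([x, y, z] in m, in world coordinates, good to about 4 mm: a listed point, or the origin of a listed thing).
The state is a dict: "time": time; "q": joint angles; "dq": joint speeds; "tau": joint torques, N m; "tcp_pos": TCP position; "orientation": TCP orientation; "force": force on the tool from outside, world axes, zero at the start; "torque": the same for the moment, N m; "opening": opening from 0.0 (shut) to 1.0 (fully open); "finger_force": force on a finger pad.
Only numpy, scipy, OpenCV 4.12 (cv2) and the standard library are available. Lean on these libraries where they do the work, as an engineer would, in place of code of your own. Each camera call takes 0.05 s, during which the arm holds its last target. There are 200 camera calls.

## Working session

There is one attempt and no reset: what is moved stays moved. The work goes in short steps, Python scripts to look and compute and a tool call to move; the robot and the scene stay as the last step left them, time stands still between calls to the robot, and variables do not carry over. Pictures are saved under pics/ and viewed, at most 12 in all, crops included, and the job is handed in when it is done.

Besides the shell and the picture viewer there is one more tool, called after "Request:" as name([rows], argument=value, ...), one row to a line, values as JSON. carry_out: Moves the arm, as the interface text tells. Its arguments: {"type":"object","properties":{"steps":{"type":"array","items":{"type":"object","properties":{"offset":{"type":"array","items":{"type":"number","minimum":-1,"maximum":1}},"dr":{"type":"array","items":{"type":"number","minimum":-1,"maximum":1}},"fingers":{"type":"number"}}}},"force":{"type":"number"}},"required":["steps"]}

```bash
mkdir -p pics; cat > h.py <<'E'
from bench import *
import numpy as np, cv2
def save(c,n,crop=None,s=1):
    im=c["image"][:,:,::-1]
    if crop: x0,y0,x1,y1=crop; im=im[y0:y1,x0:x1]
    cv2.imwrite("pics/"+n,cv2.resize(im,None,fx=s,fy=s,interpolation=cv2.INTER_CUBIC))
def proj(c,P):
    p,_=cv2.projectPoints(np.array(P,float).reshape(-1,1,3),c["rvec"],c["tvec"],c["intrinsics"],np.array(c["distortion"],float)); return p.reshape(-1,2)
def ray(c,uv):
    n=cv2.undistortPoints(np.array(uv,float).reshape(-1,1,2),c["intrinsics"],np.array(c["distortion"],float)).reshape(-1,2)
    R=cv2.Rodrigues(np.array(c["rvec"],float))[0]; o=-R.T@np.ravel(c["tvec"])
    return o,(np.c_[n,np.ones(len(n))]@R)
def at_z(c,uv,z):
    o,d=ray(c,uv); return o+d*((z-o[2])/d[:,2])[:,None]
def rel(P,R=None):
    """target TCP pos (and orientation) -> offset, dr in move units"""
    o=observe(); R0=np.array(o["orientation"]); 
    off=R0.T@(np.array(P)-o["tcp_pos"])/0.2
    dr=cv2.Rodrigues(R0.T@R)[0].ravel()/np.pi if R is not None else None
    return np.round(off,4),None if dr is None else np.round(dr,4)
E
python3 - <<'E'
from h import *
np.set_printoptions(precision=4,suppress=True)
o=observe(); print(o["time"],o["tcp_pos"],o["orientation"],o["opening"],o["force"])
T=camera("top");S=camera("side")
save(T,"t0.png");save(S,"s0.png")
for n,c in(("top",T),("side",S)):
    R=cv2.Rodrigues(np.array(c["rvec"],float))[0];print(n,-R.T@np.ravel(c["tvec"]))
    for t in "pack cover_hinge cover_slot pry_tip pry_grip pry mat knob knob_seat spindle_top lens filter_case folding_camera plate_a battery".split():
        r=tip_of(c,t)
        print(n,t,[(np.round(x["centre"],3).tolist(),round(x["score"],2)) for x in r[:2]])
E
```

```text
0.0 [ 0.2916 -0.5803  0.2355] [[ 0.8935  0.4491 -0.001 ]
 [ 0.4491 -0.8935  0.0017]
 [-0.0001 -0.0019 -1.    ]] 0.9990929720311876 [0.362  0.9323 0.313 ]
top [0.5072 0.0381 1.2384]
top pack [([0.679, 0.043, -0.002], 0.75)]
top cover_hinge [([0.69, 0.049, 0.104], 0.92)]
top cover_slot [([0.566, 0.028, 0.08], 0.84)]
top pry_tip [([0.568, 0.407, 0.01], 0.56)]
top pry_grip [([0.482, 0.387, 0.008], 0.73), ([0.692, -0.422, -0.001], 0.47)]
top pry []
top mat [([0.482, 0.373, -0.001], 0.94), ([0.48, 0.388, 0.008], 0.2)]
top knob [([0.614, -0.328, 0.001], 0.73), ([0.677, 0.044, -0.002], 0.46)]
top knob_seat [([0.613, -0.323, 0.015], 0.62)]
top spindle_top []
top lens [([0.455, -0.413, -0.001], 0.8)]
top filter_case [([0.678, 0.041, -0.002], 0.4)]
top folding_camera [([0.701, 0.296, -0.0], 0.83)]
top plate_a [([0.695, -0.42, 0.002], 0.81), ([0.439, 0.188, 0.005], 0.66)]
top battery [([0.562, 0.518, 0.002], 0.85), ([0.614, -0.328, 0.003], 0.67)]
side [0.2137 1.3109 0.8148]
side pack [([0.675, 0.044, 0.003], 0.95)]
side cover_hinge [([0.693, 0.047, 0.105], 0.82), ([0.618, -0.326, 0.016], 0.7)]
side cover_slot [([0.566, 0.024, 0.08], 0.75)]
side pry_tip [([0.568, 0.41, 0.013], 0.97)]
side pry_grip [([0.48, 0.39, 0.01], 0.91)]
side pry [([0.504, 0.398, 0.003], 0.55), ([0.611, -0.326, 0.002], 0.54)]
side mat [([0.489, 0.367, 0.001], 0.72)]
side knob [([0.612, -0.327, 0.001], 0.58)]
side knob_seat [([0.614, -0.328, 0.015], 0.52)]
side spindle_top [([0.432, 0.194, 0.0], 0.46), ([0.672, 0.045, -0.0], 0.2)]
side lens [([0.455, -0.414, 0.0], 0.77), ([0.572, 0.412, 0.013], 0.35)]
side filter_case [([0.451, -0.246, 0.001], 0.63), ([0.433, 0.191, -0.0], 0.36)]
side folding_camera [([0.703, 0.297, -0.001], 0.6)]
side plate_a [([0.434, 0.192, 0.0], 0.56), ([0.693, -0.42, 0.004], 0.4)]
side battery [([0.564, 0.513, 0.001], 0.8), ([0.676, 0.044, 0.001], 0.52)]
```

View pics/t0.png

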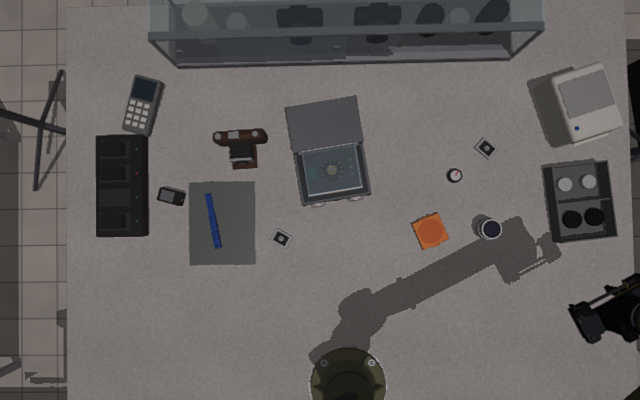

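View pics/s0.png

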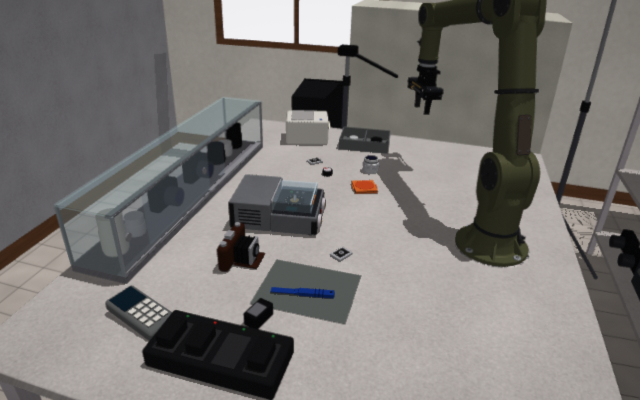

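The top view shows the pack at about (330,150), with the pry blade on the mat at (213,220), the dial at (454,175) and the lens at (489,229). The side view agrees. Next I refine the pack and pry yaw with masks and check a model overlay.

```bash
python3 - <<'E'
from h import *
np.set_printoptions(precision=4,suppress=True)
T=camera("top");S=camera("side")
for c,n in((T,"top"),(S,"side")):
  for t,z in(("pry",.009),("knob",.02),("pack",.09),("cover_slot",.1)):
    r=cut_out(c,t)
    for k in r[:1]:
        v,u=np.nonzero(k["mask"]); P=at_z(c,np.c_[u,v],z)[:,:2]; m=P.mean(0); w,V=np.linalg.eigh(np.cov(P.T)); a=V[:,1]; a=a*np.sign(a[0]); q=(P-m)@a
        print(n,t,round(k["score"],2),len(u),"mean",m,"axis yaw",np.arctan2(a[1],a[0]),"ends",m+a*q.min(),m+a*q.max())
yaw=.174;o=np.array([.677,.0435,0]);R=cv2.Rodrigues(np.array([0,0,yaw]))[0]
W=lambda x,y,z:o+R@np.array([x,y,z])*1e-3
im=T["image"].copy();im=cv2.resize(im[80:220,270:390],None,fx=6,fy=6,interpolation=cv2.INTER_CUBIC)
def poly(P,col):
    p=(proj(T,P)-[270,80]+.5)*6
    cv2.polylines(im,[p.round().astype(int).reshape(-1,1,2)],True,col,1)
poly([W(15,-100,103),W(145,-100,103),W(145,100,103),W(15,100,103)],(255,0,0))
poly([W(-130,-100,70),W(15,-100,70),W(15,100,70),W(-130,100,70)],(0,255,0))
poly([W(-110,-75,103.5),W(15,-75,103.5),W(15,75,103.5),W(-110,75,103.5)],(255,255,0))
cv2.imwrite("pics/t1.png",im[:600,:,::-1])
E
```

```text
top pry 0.9 405 mean [0.4888 0.3955] axis yaw 0.1800559246072204 ends [0.4093 0.3811] [0.5745 0.4111]
top knob 0.52 139 mean [ 0.6132 -0.3218] axis yaw -1.2333122897709445 ends [ 0.6068 -0.3033] [ 0.6197 -0.3401]
top pack 0.89 7248 mean [0.6821 0.0455] axis yaw 0.14834736091529477 ends [0.5334 0.0233] [0.8227 0.0665]
top cover_slot 0.64 2389 mean [0.6266 0.0385] axis yaw -1.3901904187741632 ends [0.6129 0.1134] [ 0.6403 -0.0366]
side pry 0.61 471 mean [0.4823 0.3932] axis yaw 0.18778973135499474 ends [0.4096 0.3794] [0.5738 0.4106]
side knob 0.59 58 mean [ 0.6101 -0.3103] axis yaw -1.3178614613098434 ends [ 0.6032 -0.2837] [ 0.6172 -0.338 ]
side pack 0.93 4761 mean [0.6631 0.1107] axis yaw -0.9255845297970952 ends [0.5437 0.2694] [ 0.8057 -0.0788]
side cover_slot 0.56 1221 mean [0.6208 0.062 ] axis yaw -1.3925126814187478 ends [0.6034 0.1584] [ 0.6402 -0.0458]
```

View pics/t1.png

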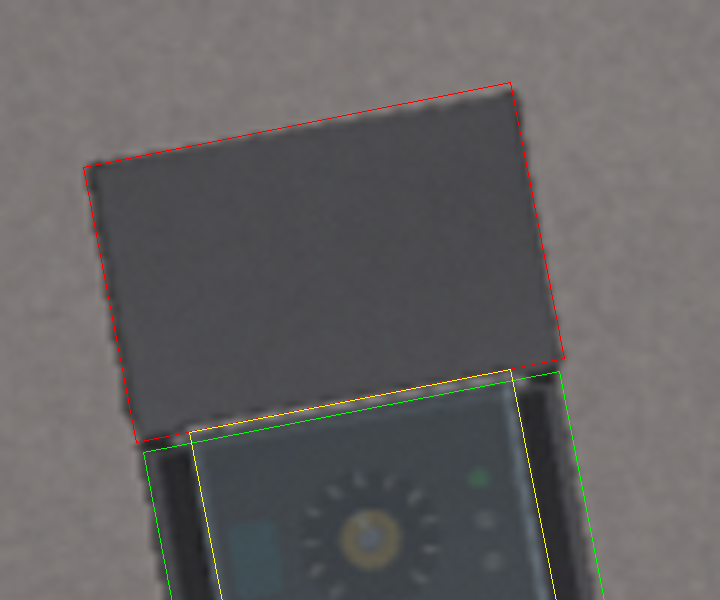

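The overlay in the crop fits the pack to about 2 mm. The hinge edge and cover sides match, and the spindle shows through the cover at crop pixel (369,539). Now the approach to the pry.

```bash
cat >> h.py <<'E'
def down(yaw):
    c,s=np.cos(yaw),np.sin(yaw); return np.array([[c,s,0],[s,-c,0],[0,0,-1.]])
def chain(wps,p=None,R=None):
    o=observe(); p=np.array(o["tcp_pos"]) if p is None else np.array(p); R=np.array(o["orientation"]) if R is None else R
    for P,Q in wps:
        P=np.array(P); d=R.T@(P-p)/.2; r=cv2.Rodrigues(R.T@Q)[0].ravel()/np.pi
        print(np.round(d,3).tolist(),np.round(r,3).tolist(),"rows>=%.1f"%max(np.linalg.norm(P-p)/.0417,np.linalg.norm(r)*180/7.16)); p,R=P,Q
E
python3 - <<'E'
from h import *
R=down(.185)
chain([(x,R) for x in [(.40,-.42,.25),(.50,-.26,.26),(.57,-.09,.26),(.57,.08,.26),(.54,.25,.25),(.482,.392,.12),(.482,.392,.020)]])
E
```

```text
[0.844, -0.476, -0.067] [0.0, 0.0, 0.089] rows>=4.7
[0.639, -0.694, -0.05] [0.0, 0.0, 0.0] rows>=4.5
[0.5, -0.771, 0.0] [0.0, 0.0, 0.0] rows>=4.4
[0.156, -0.835, 0.0] [0.0, 0.0, 0.0] rows>=4.1
[0.009, -0.863, 0.05] [0.0, 0.0, 0.0] rows>=4.1
[-0.154, -0.751, 0.65] [0.0, 0.0, 0.0] rows>=4.8
[0.0, 0.0, 0.5] [0.0, 0.0, 0.0] rows>=2.4
```

Request:
carry_out([
  {"offset": [0.844, -0.476, -0.067], "dr": [0, 0, 0.089], "fingers": 1},
  {"offset": [0.844, -0.476, -0.067], "dr": [0, 0, 0.089], "fingers": 1},
  {"offset": [0.844, -0.476, -0.067], "dr": [0, 0, 0.089], "fingers": 1},
  {"offset": [0.844, -0.476, -0.067], "dr": [0, 0, 0.089], "fingers": 1},
  {"offset": [0.844, -0.476, -0.067], "dr": [0, 0, 0.089], "fingers": 1},
  {"offset": [0.844, -0.476, -0.067], "dr": [0, 0, 0.089], "fingers": 1},
])

```text
time: 2.6
tcp_pos: [0.4061, -0.4126, 0.2511]
orientation: [[0.98, 0.197, 0.004], [0.197, -0.98, 0.002], [0.004, -0.001, -1.0]]
force: [1.3, 0.6, -1.4]
opening: 0.999
finger_force: 0.0
```

Request:
carry_out([
  {"offset": [0.64, -0.69, -0.05], "dr": [0, 0, 0], "fingers": 1},
  {"offset": [0.64, -0.69, -0.05], "dr": [0, 0, 0], "fingers": 1},
  {"offset": [0.64, -0.69, -0.05], "dr": [0, 0, 0], "fingers": 1},
  {"offset": [0.64, -0.69, -0.05], "dr": [0, 0, 0], "fingers": 1},
  {"offset": [0.64, -0.69, -0.05], "dr": [0, 0, 0], "fingers": 1},
])

```text
time: 3.02
tcp_pos: [0.5032, -0.255, 0.2607]
orientation: [[0.982, 0.191, 0.002], [0.191, -0.982, 0.002], [0.003, -0.001, -1.0]]
force: [0.8, 0.9, -0.3]
opening: 0.999
finger_force: 0.0
```

Request:
carry_out([
  {"offset": [0.5, -0.77, 0], "dr": [0, 0, 0], "fingers": 1},
  {"offset": [0.5, -0.77, 0], "dr": [0, 0, 0], "fingers": 1},
  {"offset": [0.5, -0.77, 0], "dr": [0, 0, 0], "fingers": 1},
  {"offset": [0.5, -0.77, 0], "dr": [0, 0, 0], "fingers": 1},
  {"offset": [0.5, -0.77, 0], "dr": [0, 0, 0], "fingers": 1},
])

```text
time: 3.43
tcp_pos: [0.5716, -0.0833, 0.2604]
orientation: [[0.981, 0.193, 0.002], [0.193, -0.981, 0.003], [0.002, -0.003, -1.0]]
force: [-0.6, 0.2, 0.4]
opening: 1.005
finger_force: 0.0
```

Request:
carry_out([
  {"offset": [0.156, -0.835, 0], "dr": [0, 0, 0], "fingers": 1},
  {"offset": [0.156, -0.835, 0], "dr": [0, 0, 0], "fingers": 1},
  {"offset": [0.156, -0.835, 0], "dr": [0, 0, 0], "fingers": 1},
  {"offset": [0.156, -0.835, 0], "dr": [0, 0, 0], "fingers": 1},
  {"offset": [0.156, -0.835, 0], "dr": [0, 0, 0], "fingers": 1},
])

```text
time: 3.85
tcp_pos: [0.5683, 0.09, 0.2606]
orientation: [[0.98, 0.198, 0.001], [0.198, -0.98, 0.006], [0.002, -0.006, -1.0]]
force: [-1.2, 1.5, 0.5]
opening: 0.999
finger_force: 0.0
```

Request:
carry_out([
  {"offset": [0.01, -0.863, 0.05], "dr": [0, 0, 0], "fingers": 1},
  {"offset": [0.01, -0.863, 0.05], "dr": [0, 0, 0], "fingers": 1},
  {"offset": [0.01, -0.863, 0.05], "dr": [0, 0, 0], "fingers": 1},
  {"offset": [0.01, -0.863, 0.05], "dr": [0, 0, 0], "fingers": 1},
  {"offset": [0.01, -0.863, 0.05], "dr": [0, 0, 0], "fingers": 1},
])

```text
time: 4.27
tcp_pos: [0.5359, 0.2583, 0.25]
orientation: [[0.981, 0.196, -0.002], [0.196, -0.981, 0.006], [-0.001, -0.006, -1.0]]
force: [-1.3, 0.4, -0.7]
opening: 0.998
finger_force: 0.0
```

Request:
carry_out([
  {"offset": [-0.154, -0.75, 0.65], "dr": [0, 0, 0], "fingers": 0.2},
  {"offset": [-0.154, -0.75, 0.65], "dr": [0, 0, 0], "fingers": 0.2},
  {"offset": [-0.154, -0.75, 0.65], "dr": [0, 0, 0], "fingers": 0.2},
  {"offset": [-0.154, -0.75, 0.65], "dr": [0, 0, 0], "fingers": 0.2},
  {"offset": [-0.154, -0.75, 0.65], "dr": [0, 0, 0], "fingers": 0.2},
  {"offset": [-0.154, -0.75, 0.65], "dr": [0, 0, 0], "fingers": 0.2},
  {"offset": [-0.154, -0.75, 0.65], "dr": [0, 0, 0], "fingers": 0.2},
])

```text
time: 4.85
tcp_pos: [0.4798, 0.3915, 0.1182]
orientation: [[0.982, 0.189, -0.003], [0.189, -0.982, -0.001], [-0.003, 0.001, -1.0]]
force: [0.8, -0.0, 0.7]
opening: 0.622
finger_force: 0.0
```

Request:
carry_out([
  {"offset": [0.01, 0, 0.49], "dr": [0, 0, 0], "fingers": 0.2},
  {"offset": [0.01, 0, 0.49], "dr": [0, 0, 0], "fingers": 0.2},
  {"offset": [0.01, 0, 0.49], "dr": [0, 0, 0], "fingers": 0.2},
  {"offset": [0.01, 0, 0.49], "dr": [0, 0, 0], "fingers": 0.2},
  {"offset": [0.01, 0, 0.49], "dr": [0, 0, 0], "fingers": -1},
  {"offset": [0.01, 0, 0.49], "dr": [0, 0, 0], "fingers": -1},
  {"offset": [0.01, 0, 0.49], "dr": [0, 0, 0], "fingers": -1},
  {"offset": [0.01, 0, 0.49], "dr": [0, 0, 0], "fingers": -1},
  {"offset": [0.01, 0, 0.49], "dr": [0, 0, 0], "fingers": -1},
  {"offset": [0.01, 0, 0.49], "dr": [0, 0, 0], "fingers": -1},
  {"offset": [0.01, 0, 0.49], "dr": [0, 0, 0], "fingers": -1},
  {"offset": [0.01, 0, 0.49], "dr": [0, 0, 0], "fingers": -1},
], force=50)

```text
time: 5.85
tcp_pos: [0.4839, 0.3915, 0.0227]
orientation: [[0.983, 0.185, 0.001], [0.185, -0.983, 0.0], [0.001, -0.0, -1.0]]
force: [-0.9, -0.9, 4.7]
opening: 0.22
finger_force: 50.0
```

```bash
python3 - <<'E'
from h import *
for i in range(2):
    S=camera("side"); o=observe(); print(o["time"],np.round(o["tcp_pos"],4),np.round(o["force"],2),o["opening"],np.round(o["torque"],2))
save(S,"s1.png",(230,220,390,340),5)
E
```

```text
5.9 [0.484  0.3915 0.0227] [-1.1  -1.21  6.23] 0.22476486566158457 [-0.2   0.18  0.08]
5.95 [0.4839 0.3915 0.0227] [-0.95 -1.09  4.87] 0.2218539951348263 [-0.2   0.18  0.06]
```

View pics/s1.png

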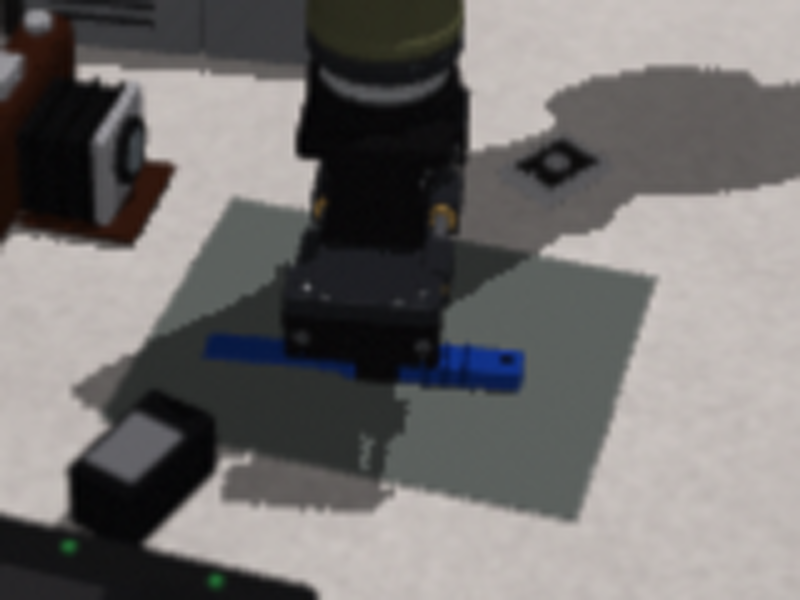

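The side crop shows the fingers square across the handle, with the blade to the left of it. I lift and carry it to a standoff in front of the slot.

```bash
python3 - <<'E'
from h import *
R=down(.17)
chain([((.484,.3915,.15),down(.185)),((.475,.20,.15),R),((.450,.005,.15),R)])
E
```

```text
[0.001, -0.0, -0.637] [-0.0, -0.0, 0.0] rows>=3.1
[-0.22, 0.933, 0.0] [0.0, 0.0, 0.005] rows>=4.6
[-0.288, 0.94, 0.0] [0.0, 0.0, 0.0] rows>=4.7
```

Request:
carry_out([
  {"offset": [0, 0, -0.2], "dr": [0, 0, 0], "fingers": -1},
  {"offset": [0, 0, -0.4], "dr": [0, 0, 0], "fingers": -1},
  {"offset": [0, 0, -0.64], "dr": [0, 0, 0], "fingers": -1},
  {"offset": [0, 0, -0.64], "dr": [0, 0, 0], "fingers": -1},
], force=55)

```text
time: 6.28
tcp_pos: [0.4862, 0.3944, 0.1575]
orientation: [[0.983, 0.185, 0.009], [0.185, -0.983, 0.007], [0.01, -0.005, -1.0]]
force: [1.4, 0.4, 0.8]
opening: 0.219
finger_force: 55.0
```

Request:
carry_out([
  {"offset": [-0.22, 0.933, 0], "dr": [0, 0, 0.005], "fingers": -1},
  {"offset": [-0.22, 0.933, 0], "dr": [0, 0, 0.005], "fingers": -1},
  {"offset": [-0.22, 0.933, 0], "dr": [0, 0, 0.005], "fingers": -1},
  {"offset": [-0.22, 0.933, 0], "dr": [0, 0, 0.005], "fingers": -1},
  {"offset": [-0.22, 0.933, 0], "dr": [0, 0, 0.005], "fingers": -1},
])

```text
time: 6.7
tcp_pos: [0.4747, 0.1944, 0.1491]
orientation: [[0.986, 0.166, -0.001], [0.166, -0.986, -0.003], [-0.001, 0.003, -1.0]]
force: [0.4, 0.1, -0.5]
opening: 0.22
finger_force: 55.0
```

Request:
carry_out([
  {"offset": [-0.288, 0.94, 0], "dr": [0, 0, 0], "fingers": -1},
  {"offset": [-0.288, 0.94, 0], "dr": [0, 0, 0], "fingers": -1},
  {"offset": [-0.288, 0.94, 0], "dr": [0, 0, 0], "fingers": -1},
  {"offset": [-0.288, 0.94, 0], "dr": [0, 0, 0], "fingers": -1},
  {"offset": [-0.288, 0.94, 0], "dr": [0, 0, 0], "fingers": -1},
  {"offset": [-0.288, 0.94, 0], "dr": [0, 0, 0], "fingers": -1},
  {"offset": [-0.288, 0.94, 0], "dr": [0, 0, 0], "fingers": -1},
])

```text
time: 7.28
tcp_pos: [0.4497, 0.0028, 0.1496]
orientation: [[0.986, 0.165, -0.0], [0.165, -0.986, -0.0], [-0.0, 0.0, -1.0]]
force: [0.6, 1.9, -0.2]
opening: 0.218
finger_force: 55.0
```

```bash
python3 - <<'E'
from h import *
np.set_printoptions(precision=4,suppress=True)
o=observe();p=o["tcp_pos"];R=np.array(o["orientation"]);print(o["time"],p,R.round(3).tolist(),o["opening"],o["force"])
for n in("top","side"):
    c=camera(n)
    for t in("pry_tip","pry_grip","cover_slot","cover_hinge"):
        for r in tip_of(c,t)[:2]: print(n,t,r["centre"],round(r["score"],2),"tool",R.T@(np.array(r["centre"])-p))
    save(c,n+"2.png",(270,100,390,260) if n=="top" else (220,150,360,260),4)
a=cv2.imread("pics/top2.png");b=cv2.imread("pics/side2.png")
h=min(a.shape[0],b.shape[0]);a=cv2.resize(a,(300,400));b=cv2.resize(b,(500,393))
im=np.zeros((400,800,3),np.uint8);im[:,:300]=a;im[:393,300:]=b;cv2.imwrite("pics/c2.png",im)
E
```

```text
7.2833 [0.4497 0.0028 0.1496] [[0.986, 0.165, -0.0], [0.165, -0.986, -0.0], [-0.0, 0.0, -1.0]] 0.21789604140284502 [ 0.5519  1.9468 -0.177 ]
top pry_tip [0.5341, 0.0145, 0.1369] 0.58 tool [0.0852 0.0024 0.0127]
top pry_grip [0.6873, 0.0434, 0.1083] 0.22 tool [ 0.2411 -0.0008  0.0412]
top cover_hinge [0.69, 0.0464, 0.1066] 0.8 tool [ 0.2443 -0.0034  0.0429]
side pry_tip [0.5357, 0.0257, 0.1408] 0.56 tool [ 0.0887 -0.0084  0.0088]
side pry_grip [0.4445, 0.0043, 0.1385] 0.66 tool [-0.0048 -0.0024  0.0111]
side cover_slot [0.565, 0.025, 0.0785] 0.8 tool [ 0.1175 -0.0029  0.071 ]
side cover_hinge [0.6919, 0.0474, 0.1075] 0.84 tool [ 0.2463 -0.004   0.042 ]
```

View pics/c2.png

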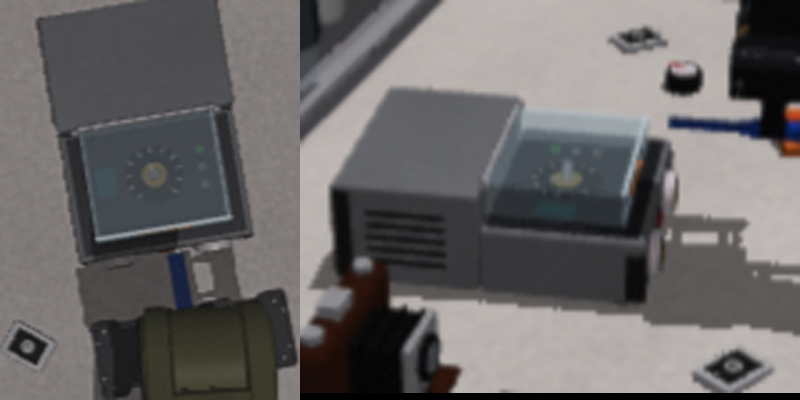

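The blade tip sits about 30 mm in front of the slot, roughly level and a few mm right of the slot's middle (composite pixel 178,255 against the cover-front mid at 164,229). I bring it over the bare ledge and feel for the deck.

Request:
carry_out([
  {"offset": [0.05, -0.015, 0.15], "dr": [0, 0, 0], "fingers": -1},
  {"offset": [0.1, -0.015, 0.265], "dr": [0, 0, 0], "fingers": -1},
  {"offset": [0.1, -0.015, 0.265], "dr": [0, 0, 0], "fingers": -1},
  {"offset": [0.1, -0.015, 0.265], "dr": [0, 0, 0], "fingers": -1},
  {"offset": [0.1, -0.015, 0.265], "dr": [0, 0, 0], "fingers": -1},
])

```text
time: 8.2
tcp_pos: [0.4695, 0.0111, 0.0977]
orientation: [[0.985, 0.17, 0.0], [0.17, -0.985, 0.0], [0.0, 0.0, -1.0]]
force: [0.6, 0.6, -0.4]
opening: 0.221
finger_force: 55.0
```

Request:
carry_out([
  {"offset": [0, 0, 0.02], "dr": [0, 0, 0], "fingers": -1},
  {"offset": [0, 0, 0.03], "dr": [0, 0, 0], "fingers": -1},
  {"offset": [0, 0, 0.03], "dr": [0, 0, 0], "fingers": -1},
])

```text
time: 8.45
tcp_pos: [0.4693, 0.0107, 0.0913]
orientation: [[0.986, 0.169, 0.001], [0.169, -0.986, -0.001], [0.001, 0.001, -1.0]]
force: [-0.3, 0.6, -0.7]
opening: 0.22
finger_force: 55.0
```

Request:
carry_out([
  {"offset": [0, 0, 0.01], "dr": [0, 0, 0], "fingers": -1},
  {"offset": [0, 0, 0.01], "dr": [0, 0, 0], "fingers": -1},
])

```text
time: 8.62
tcp_pos: [0.4692, 0.0109, 0.089]
orientation: [[0.986, 0.17, 0.0], [0.17, -0.986, -0.0], [0.0, 0.0, -1.0]]
force: [-0.5, 1.0, -0.1]
opening: 0.221
finger_force: 55.0
```

Request:
carry_out([
  {"offset": [0, 0, 0.01], "dr": [0, 0, 0], "fingers": -1},
  {"offset": [0, 0, 0.01], "dr": [0, 0, 0], "fingers": -1},
])

```text
time: 8.78
tcp_pos: [0.4691, 0.0109, 0.0867]
orientation: [[0.986, 0.17, -0.0], [0.17, -0.986, -0.0], [-0.0, 0.0, -1.0]]
force: [-0.7, 0.8, -0.5]
opening: 0.221
finger_force: 55.0
```

```bash
python3 - <<'E'
from h import *
np.set_printoptions(precision=4,suppress=True)
c=camera("side");o=observe();p=o["tcp_pos"];R=np.array(o["orientation"]);print(o["time"],p,o["force"],o["torque"])
for t in("pry_tip","cover_slot"):
    for r in tip_of(c,t)[:2]: print(t,r["centre"],round(r["score"],2),"tool",R.T@(np.array(r["centre"])-p))
save(c,"s3.png",(280,160,360,220),10)
E
```

```text
8.8333 [0.4691 0.011  0.0868] [ 0.6077 -0.9959 -1.3022] [0.0729 0.0166 0.0357]
pry_tip [0.5552, 0.0285, 0.0766] 0.69 tool [ 0.0878 -0.0027  0.0101]
cover_slot [0.5702, 0.0256, 0.0795] 0.6 tool [0.1021 0.0027 0.0072]
```

View pics/s3.png

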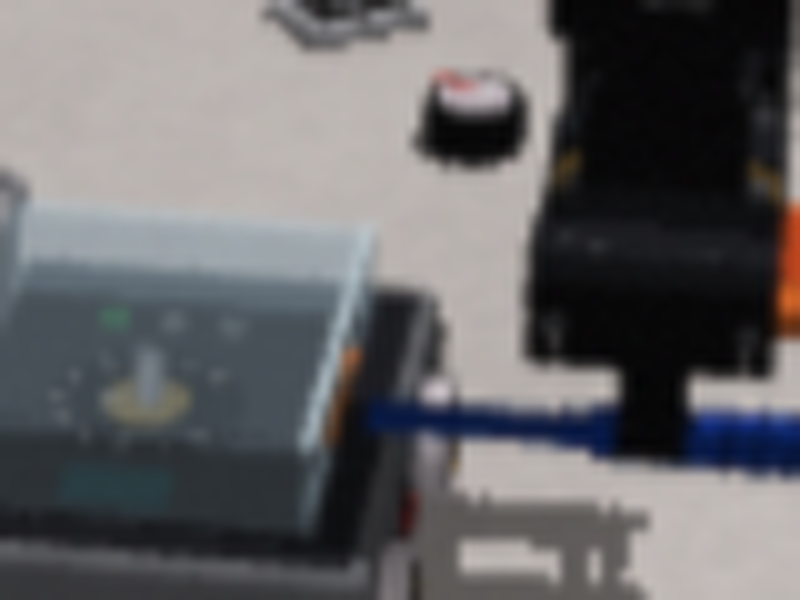

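The tip (370,415) is over the ledge in front of the orange slot edge ((355,355)-(330,440)). I keep feeling downward.

Request:
carry_out([
  {"offset": [0, 0, 0.01], "dr": [0, 0, 0], "fingers": -1},
  {"offset": [0, 0, 0.01], "dr": [0, 0, 0], "fingers": -1},
])

```text
time: 9.1
tcp_pos: [0.4692, 0.011, 0.0847]
orientation: [[0.986, 0.17, -0.0], [0.17, -0.986, -0.0], [-0.0, 0.0, -1.0]]
force: [-0.9, -0.1, -0.3]
opening: 0.217
finger_force: 55.0
```

Request:
carry_out([
  {"offset": [0, 0, 0.01], "dr": [0, 0, 0], "fingers": -1},
  {"offset": [0, 0, 0.01], "dr": [0, 0, 0], "fingers": -1},
])

```text
time: 9.27
tcp_pos: [0.4695, 0.011, 0.083]
orientation: [[0.985, 0.17, 0.0], [0.17, -0.985, -0.0], [0.0, 0.0, -1.0]]
force: [-1.1, 0.7, 2.4]
opening: 0.221
finger_force: 55.0
```

Request:
carry_out([
  {"offset": [0, 0, 0.01], "dr": [0, 0, 0], "fingers": -1},
  {"offset": [0, 0, 0.01], "dr": [0, 0, 0], "fingers": -1},
])

```text
time: 9.43
tcp_pos: [0.4697, 0.0109, 0.0811]
orientation: [[0.986, 0.17, 0.001], [0.17, -0.986, -0.0], [0.001, 0.0, -1.0]]
force: [-2.0, -0.6, 4.3]
opening: 0.215
finger_force: 55.0
```

Request:
carry_out([
  {"offset": [0, 0, -0.027], "dr": [0, 0, 0], "fingers": -1},
  {"offset": [0, 0, -0.027], "dr": [0, 0, 0], "fingers": -1},
  {"offset": [0, 0, -0.027], "dr": [0, 0, 0], "fingers": -1},
  {"offset": [0.05, 0, -0.027], "dr": [0, 0, 0], "fingers": -1},
  {"offset": [0.08, 0, -0.027], "dr": [0, 0, 0], "fingers": -1},
  {"offset": [0.1, 0, -0.027], "dr": [0, 0, 0], "fingers": -1},
  {"offset": [0.1, 0, -0.027], "dr": [0, 0, 0], "fingers": -1},
])

```text
time: 10.02
tcp_pos: [0.4901, 0.0148, 0.0862]
orientation: [[0.985, 0.17, 0.0], [0.17, -0.985, 0.001], [0.001, -0.001, -1.0]]
force: [-0.1, -0.3, -0.2]
opening: 0.218
finger_force: 55.0
```

Request:
carry_out([
  {"offset": [0.05, 0, 0], "dr": [0, 0, 0], "fingers": -1},
  {"offset": [0.1, 0, 0], "dr": [0, 0, 0], "fingers": -1},
  {"offset": [0.13, 0, 0], "dr": [0, 0, 0], "fingers": -1},
  {"offset": [0.13, 0, 0], "dr": [0, 0, 0], "fingers": -1},
])

```text
time: 10.35
tcp_pos: [0.5164, 0.0193, 0.0865]
orientation: [[0.985, 0.17, 0.001], [0.17, -0.985, 0.001], [0.001, -0.001, -1.0]]
force: [1.3, -0.3, 0.3]
opening: 0.22
finger_force: 55.0
```

Request:
carry_out([
  {"offset": [-0.015, 0, -0.035], "dr": [0, 0, 0], "fingers": -1},
  {"offset": [-0.015, 0, -0.07], "dr": [0, 0, 0], "fingers": -1},
  {"offset": [-0.03, 0, -0.107], "dr": [0, 0, 0], "fingers": -1},
  {"offset": [-0.03, 0, -0.143], "dr": [0, 0, 0], "fingers": -1},
  {"offset": [-0.03, 0, -0.143], "dr": [0, 0, 0], "fingers": -1},
])

```text
time: 10.77
tcp_pos: [0.5095, 0.0177, 0.1171]
orientation: [[0.986, 0.169, 0.003], [0.169, -0.986, -0.001], [0.003, 0.001, -1.0]]
force: [-1.2, 0.0, -1.2]
opening: 0.224
finger_force: 55.0
```

```bash
python3 - <<'E'
from h import *
np.set_printoptions(precision=4,suppress=True)
c=camera("side");o=observe();p=o["tcp_pos"];R=np.array(o["orientation"]);print(o["time"],p,o["force"],o["torque"])
for t in("pry_tip","cover_slot"):
    for r in tip_of(c,t)[:2]: print(t,r["centre"],round(r["score"],2),"tool",R.T@(np.array(r["centre"])-p))
save(c,"s4.png",(220,140,360,240),5)
E
```

```text
10.8167 [0.5094 0.0176 0.1163] [ 0.8049  0.0255 -1.3384] [-0.0297  0.0103 -0.0104]
cover_slot [0.5629, 0.0248, 0.1047] 0.59 tool [0.054  0.002  0.0118]
```

View pics/s4.png

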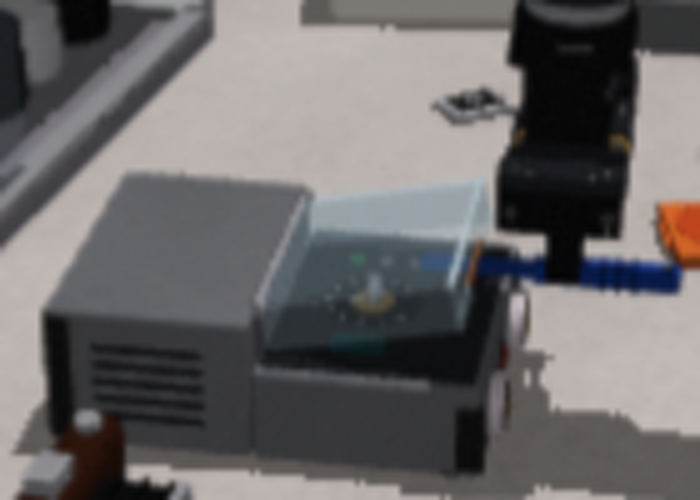

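The cover is up about 0.2 rad on the blade, with the orange edge at (475,262) and the blade visible inside it. I continue along the arc and past upright.

Request:
carry_out([
  {"offset": [0.003, 0, -0.065], "dr": [0, 0, 0], "fingers": -1},
  {"offset": [0.005, 0, -0.127], "dr": [0, 0, 0], "fingers": -1},
  {"offset": [0.022, 0, -0.187], "dr": [0, 0, 0], "fingers": -1},
  {"offset": [0.04, 0, -0.247], "dr": [0, 0, 0], "fingers": -1},
  {"offset": [0.067, 0, -0.305], "dr": [0, 0, 0], "fingers": -1},
  {"offset": [0.095, 0, -0.362], "dr": [0, 0, 0], "fingers": -1},
  {"offset": [0.14, 0, -0.4], "dr": [0, 0, 0], "fingers": -1},
  {"offset": [0.185, 0, -0.437], "dr": [0, 0, 0], "fingers": -1},
  {"offset": [0.23, 0, -0.462], "dr": [0, 0, 0], "fingers": -1},
  {"offset": [0.275, 0, -0.487], "dr": [0, 0, 0], "fingers": -1},
  {"offset": [0.33, 0, -0.497], "dr": [0, 0, 0], "fingers": -1},
  {"offset": [0.38, 0, -0.507], "dr": [0, 0, 0], "fingers": -1},
  {"offset": [0.43, 0, -0.507], "dr": [0, 0, 0], "fingers": -1},
  {"offset": [0.48, 0, -0.505], "dr": [0, 0, 0], "fingers": -1},
  {"offset": [0.53, 0, -0.5], "dr": [0, 0, 0], "fingers": -1},
  {"offset": [0.58, 0, -0.495], "dr": [0, 0, 0], "fingers": -1},
  {"offset": [0.63, 0, -0.48], "dr": [0, 0, 0], "fingers": -1},
  {"offset": [0.675, 0, -0.465], "dr": [0, 0, 0], "fingers": -1},
  {"offset": [0.72, 0, -0.45], "dr": [0, 0, 0], "fingers": -1},
  {"offset": [0.72, 0, -0.45], "dr": [0, 0, 0], "fingers": -1},
])

```text
time: 12.58
tcp_pos: [0.6517, 0.0427, 0.2035]
orientation: [[0.985, 0.17, -0.001], [0.17, -0.985, 0.001], [-0.001, -0.001, -1.0]]
force: [-0.8, 0.2, -0.3]
opening: 0.225
finger_force: 55.0
```

```bash
python3 - <<'E'
from h import *
np.set_printoptions(precision=4,suppress=True)
c=camera("side");o=observe();p=o["tcp_pos"];R=np.array(o["orientation"]);print(o["time"],p,R.tolist(),o["force"],o["opening"])
for t in("pry_tip","pry_grip","cover_slot","spindle_top"):
    for r in tip_of(c,t)[:2]: print(t,r["centre"],round(r["score"],2),"tool",R.T@(np.array(r["centre"])-p))
save(c,"s5.png",(180,100,360,240),4)
R=down(.183)
chain([((.51,.10,.19),R),((.50,.26,.17),R),((.484,.3915,.10),R),((.484,.3915,.0225),R)])
E
```

```text
12.6333 [0.6509 0.0425 0.2039] [[0.98542872637965, 0.17008233984190319, -0.0014909391952194026], [0.17008315967303544, -0.9854296142747584, 0.0004405745539735431], [-0.0013942816850374328, -0.0006877384708006664, -0.999998791496459]] [ 0.2491 -0.0899 -1.3684] 0.21955186705175284
pry_tip [0.7387, 0.0584, 0.1933] 0.69 tool [ 0.0892 -0.0007  0.0104]
pry_grip [0.6481, 0.0414, 0.1898] 0.57 tool [-0.0029  0.0006  0.0141]
cover_slot [0.7477, 0.0511, 0.2164] 0.84 tool [ 0.0968  0.008  -0.0127]
[-0.643, -0.404, 0.076] [0.0, 0.0, -0.004] rows>=3.7
[0.096, -0.796, 0.1] [0.0, 0.0, 0.0] rows>=3.9
[0.041, -0.661, 0.35] [0.0, 0.0, 0.0] rows>=3.6
[0.0, 0.0, 0.388] [0.0, 0.0, 0.0] rows>=1.9
```

View pics/s5.png

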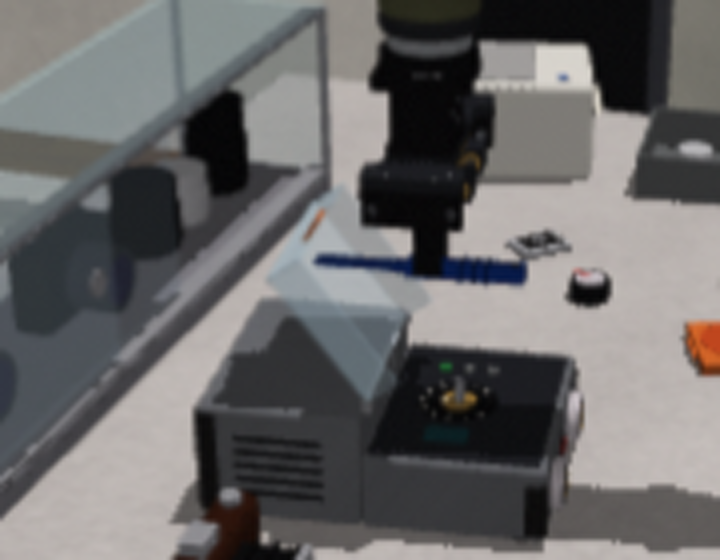

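The cover is past upright and falling onto the rear, and the spindle is exposed at (458,395). The blade is still level in the grip. I take it back to the mat.

Request:
carry_out([
  {"offset": [-0.643, -0.404, 0.076], "dr": [0, 0, -0.004], "fingers": -1},
  {"offset": [-0.643, -0.404, 0.076], "dr": [0, 0, -0.004], "fingers": -1},
  {"offset": [-0.643, -0.404, 0.076], "dr": [0, 0, -0.004], "fingers": -1},
  {"offset": [-0.643, -0.404, 0.076], "dr": [0, 0, -0.004], "fingers": -1},
])

```text
time: 13.17
tcp_pos: [0.5064, 0.1017, 0.1893]
orientation: [[0.983, 0.184, -0.002], [0.184, -0.983, -0.001], [-0.002, 0.0, -1.0]]
force: [-0.3, 0.9, -0.2]
opening: 0.22
finger_force: 55.0
```

Request:
carry_out([
  {"offset": [0.096, -0.796, 0.1], "dr": [0, 0, 0], "fingers": -1},
  {"offset": [0.096, -0.796, 0.1], "dr": [0, 0, 0], "fingers": -1},
  {"offset": [0.096, -0.796, 0.1], "dr": [0, 0, 0], "fingers": -1},
  {"offset": [0.096, -0.796, 0.1], "dr": [0, 0, 0], "fingers": -1},
])

```text
time: 13.5
tcp_pos: [0.4993, 0.2623, 0.1705]
orientation: [[0.983, 0.182, 0.002], [0.182, -0.983, 0.0], [0.002, 0.0, -1.0]]
force: [-0.5, 0.6, -0.8]
opening: 0.22
finger_force: 55.0
```

Request:
carry_out([
  {"offset": [0.041, -0.661, 0.35], "dr": [0, 0, 0], "fingers": -1},
  {"offset": [0.041, -0.661, 0.35], "dr": [0, 0, 0], "fingers": -1},
  {"offset": [0.041, -0.661, 0.35], "dr": [0, 0, 0], "fingers": -1},
  {"offset": [0.041, -0.661, 0.35], "dr": [0, 0, 0], "fingers": -1},
  {"offset": [0.041, -0.661, 0.35], "dr": [0, 0, 0], "fingers": -1},
  {"offset": [0.041, -0.661, 0.35], "dr": [0, 0, 0], "fingers": -1},
])

```text
time: 14.0
tcp_pos: [0.4825, 0.3927, 0.0991]
orientation: [[0.983, 0.185, -0.002], [0.185, -0.983, -0.001], [-0.002, 0.0, -1.0]]
force: [0.6, 0.1, -0.4]
opening: 0.217
finger_force: 55.0
```

```bash
python3 - <<'E'
from h import *
np.set_printoptions(precision=4,suppress=True)
o=observe();p=o["tcp_pos"];print(o["time"],p,o["force"],o["opening"])
T=camera("top");S=camera("side")
for n,c in(("top",T),("side",S)):
    for t in("spindle_top","cover_slot","knob","knob_seat"):
        for r in tip_of(c,t)[:2]: print(n,t,r["centre"],round(r["score"],2))
a=cv2.resize(T["image"][150:190,310:350],(400,400),interpolation=cv2.INTER_CUBIC)
b=cv2.resize(T["image"][160:190,440:470],(400,400),interpolation=cv2.INTER_CUBIC)
cv2.imwrite("pics/c6.png",np.hstack([a,b])[:,:,::-1]); np.save("T.npy",T["image"])
E
```

```text
14.0 [0.4825 0.3927 0.0991] [ 0.5789  0.0955 -0.3952] 0.21679909823978719
top cover_slot [0.8147, 0.0651, 0.1333] 0.85
top knob [0.615, -0.3266, 0.0013] 0.72
top knob_seat [0.4854, 0.3699, -0.0] 0.69
top knob_seat [0.4557, -0.4145, -0.0016] 0.57
side cover_slot [0.8107, 0.063, 0.1345] 0.81
side cover_slot [0.482, 0.3917, 0.0869] 0.42
side knob [0.6137, -0.3275, -0.0004] 0.55
side knob [0.6735, 0.0445, 0.0026] 0.34
side knob_seat [0.6169, -0.3255, 0.0157] 0.4
```

View pics/c6.png

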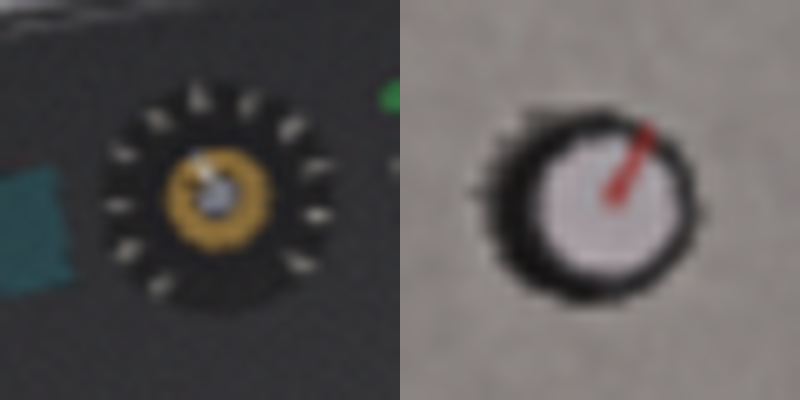

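The left crop shows the washer centred at (218,198) with its white mark towards (203,165). The right crop shows the dial top at (612,204) with its pointer towards (648,128). The cover lies fully back (slot z ≈ 0.134). I lay the blade down, then compute the dial geometry.

Request:
carry_out([
  {"offset": [0, 0, 0.2], "dr": [0, 0, 0], "fingers": -1},
  {"offset": [0, 0, 0.34], "dr": [0, 0, 0], "fingers": -1},
  {"offset": [0, 0, 0.39], "dr": [0, 0, 0], "fingers": -1},
  {"offset": [0, 0, 0.39], "dr": [0, 0, 0], "fingers": -1},
  {"offset": [0, 0, 0.39], "dr": [0, 0, 0], "fingers": -1},
  {"offset": [0, 0, 0.385], "dr": [0, 0, 0], "fingers": 0.0},
  {"offset": [0, 0, 0.385], "dr": [0, 0, 0], "fingers": 0.0},
  {"offset": [0, 0, 0.385], "dr": [0, 0, 0], "fingers": 0.0},
  {"offset": [0, 0, 0.385], "dr": [0, 0, 0], "fingers": 0.0},
  {"offset": [0, 0, 0.25], "dr": [0, 0, 0], "fingers": 0.0},
  {"offset": [0, 0, 0], "dr": [0, 0, 0], "fingers": 0.0},
  {"offset": [0, 0, -0.5], "dr": [0, 0, 0], "fingers": 0.0},
  {"offset": [0, 0, -0.5], "dr": [0, 0, 0], "fingers": 1},
  {"offset": [0, 0, -0.5], "dr": [0, 0, 0], "fingers": 1},
])

```text
time: 15.67
tcp_pos: [0.485, 0.3929, 0.2049]
orientation: [[0.983, 0.182, 0.005], [0.182, -0.983, 0.003], [0.005, -0.003, -1.0]]
force: [0.8, 0.8, 0.7]
opening: 0.581
finger_force: 0.0
```

```bash
python3 - <<'E'
from h import *
np.set_printoptions(precision=4,suppress=True)
o=observe();print(o["time"],o["tcp_pos"],o["opening"],o["q"])
T=camera("top");S=camera("side")
for n,c in(("top",T),("side",S)):
    for t in("pry_tip","pry_grip"):
        for r in tip_of(c,t)[:1]: print(n,t,r["centre"],round(r["score"],2))
I=T["image"].astype(int)
def cen(m,x0,y0): 
    v,u=np.nonzero(m); return np.array([u.mean()+x0,v.mean()+y0]),np.c_[u+x0,v+y0]
w=I[158:182,320:344]; r,g,b=w[...,0],w[...,1],w[...,2]
m=(r-b>30); c1,pts=cen(m,320,158); (cx,cy),_=cv2.minEnclosingCircle(pts.astype(np.float32)); print("washer px",c1,(cx,cy),m.sum())
# upsampled sharp: white pixels near washer
U=cv2.resize(T["image"][150:190,310:350],(400,400),interpolation=cv2.INTER_CUBIC).astype(int)
W=U.min(2); ring=np.zeros((400,400),np.uint8); c=((c1-[310,150]+.5)*10).astype(int); cv2.circle(ring,tuple(c.tolist()),46,1,-1); cv2.circle(ring,tuple(c.tolist()),26,0,-1)
v,u=np.nonzero((ring>0)&(W>130)); mk=np.array([u.mean(),v.mean()])/10-.5+[310,150]; print("mark px",mk,len(u))
pc=at_z(T,[c1],.0715)[0];pm=at_z(T,[mk],.0715)[0];print("washer",pc,"mark",pm,"yaw",np.arctan2(*(pm-pc)[1::-1]))
k=I[160:190,440:470];m=(k[...,0]-k[...,2]>40);cr,pr=cen(m,440,160)
al=(k.min(2)>140);nn,lab,st,ce=cv2.connectedComponentsWithStats(((al|m)).astype(np.uint8))
kk=cut_out(T,"knob")
for q in kk[:2]:
    v,u=np.nonzero(q["mask"]); print("knobmask",q["score"],u.mean(),v.mean(),len(u))
P=at_z(T,pr,.022)[:,:2];wt=(k[...,0]-k[...,2])[m];mm=np.average(P,axis=0,weights=wt);ww,V=np.linalg.eigh(np.cov(P.T,aweights=wt));a=V[:,1];print("pointer n",len(P),"mean",mm,"axis",a,np.arctan2(a[1],a[0]))
for t in(455.4,):print("knob top",at_z(T,[[455.4,174.8]],.022))
U=cv2.resize(T["image"][160:190,440:470],(600,600),interpolation=cv2.INTER_CUBIC).astype(int)
m=((U.min(2)>150)|(U[...,0]-U[...,2]>40))
m=m.astype(np.uint8);m[:, :]*=1
kn=cv2.circle(np.zeros((600,600),np.uint8),(312,306),125,1,-1);dark=((U.max(2)<75)).astype(np.uint8)
inner=(kn&(1-dark)); nn,lab,st,ce=cv2.connectedComponentsWithStats(inner); j=1+np.argmax(st[1:,4]); print("alu centroid px",ce[j]/20-.5+[440,160],st[j]); print("alu world",at_z(T,[ce[j]/20-.5+[440,160]],.022))
E
```

```text
15.6667 [0.485  0.3929 0.2049] 0.5808357785697893 [-0.1667  0.3558 -0.699   1.5486  0.2349  1.3169 -2.2802]
top pry_tip [0.5669, 0.4104, 0.0098] 0.67
top pry_grip [0.4827, 0.3859, 0.007] 0.44
side pry_tip [0.5695, 0.4107, 0.0112] 0.73
side pry_grip [0.4817, 0.3896, 0.0082] 0.68
washer px [331.4394 169.5   ] (331.5, 169.5) 66
mark px [330.0409 166.747 ] 66
washer [0.6307 0.0371 0.0715] mark [0.6386 0.0409 0.0715] yaw 0.4514186715549031
knobmask 0.71 485.8316498316498 147.73737373737373 297
knobmask 0.47 453.77647058823527 175.04705882352943 170
pointer n 9 mean [ 0.6216 -0.3296] axis [-0.8622  0.5065] 2.6104745191816607
knob top [[ 0.6135 -0.3252  0.022 ]]
alu centroid px [455.1951 174.8551] [  203   188   222   231 38174]
alu world [[ 0.6134 -0.3246  0.022 ]]
```

```bash
python3 - <<'E'
from h import *
np.set_printoptions(precision=4,suppress=True)
T=camera("top");S=camera("side");n=0
I=T["image"].astype(float)
def ang(w,x0,y0,z,c):
    v,u=np.indices(w.shape);P=at_z(T,np.c_[u.ravel()+x0,v.ravel()+y0],z)[:,:2];w=w.ravel()
    m=np.average(P,axis=0,weights=w);ww,V=np.linalg.eigh(np.cov(P.T,aweights=w));a=V[:,1];d=m-c
    print("mean",m,"pca",np.arctan(a[1]/a[0]),"centre->mean",np.arctan2(d[1],d[0]),np.linalg.norm(d),"eig",ww)
k=I[165:185,445:465];red=k[...,0]-(k[...,1]+k[...,2])/2;red=np.clip(red-15,0,None);print(red.round().astype(int)[2:14,4:18])
for c in((.6134,-.3246),(.6135,-.3255)): ang(red,445,165,.022,c)
w=I[163:177,325:339];print("B",w[...,2].astype(int));print("R-B",(w[...,0]-w[...,2]).astype(int))
# side view pointer
J=S["image"].astype(float);r=tip_of(S,"knob_seat")
q=proj(S,[[.6134,-.325,.022]])[0].round().astype(int);k=J[q[1]-8:q[1]+8,q[0]-10:q[0]+10];red=np.clip(k[...,0]-(k[...,1]+k[...,2])/2-20,0,None)
v,u=np.indices(red.shape);P=at_z(S,np.c_[u.ravel()+q[0]-10,v.ravel()+q[1]-8],.022)[:,:2];m=np.average(P,axis=0,weights=red.ravel());print("side pointer mean",m,red.max())
E
```

```text
[[ 0  0  0  0  0  0  0  0  0  0  0  0  0  0]
 [ 0  0  0  0  0  0  0  0  0  0  0  0  0  0]
 [ 0  0  0  0  0  0  0  0  0 27  0  0  0  0]
 [ 0  0  0  0  0  0  0  0 18 54  2  0  0  0]
 [ 0  0  0  0  0  0  0  0 48 31  0  0  0  0]
 [ 0  0  0  0  0  0  0 24 57  2  0  0  0  0]
 [ 0  0  0  0  0  0 10 57 30  0  0  0  0  0]
 [ 0  0  0  0  0  0 36 63  4  0  0  0  0  0]
 [ 0  0  0  0  0  0 14 22  0  0  0  0  0  0]
 [ 0  0  0  0  0  0  0  0  0  0  0  0  0  0]
 [ 0  0  0  0  0  0  0  0  0  0  0  0  0  0]
 [ 0  0  0  0  0  0  0  0  0  0  0  0  0  0]]
mean [ 0.621  -0.3291] pca -0.5036632514171935 centre->mean -0.5317657298843587 0.008868106109785348 eig [0. 0.]
mean [ 0.621  -0.3291] pca -0.5036632514171935 centre->mean -0.44490173760790896 0.008357073082176161 eig [0. 0.]
B [[ 42  43  36  32  34  33  33  36  34  34  34  34  40  87]
 [ 35  37  32  35  38  35  35  36  36  37  35  36  35  48]
 [ 35  34  35  41  84  76  57  55  52  44  37  36  37  35]
 [ 34  35  38  56  99 114  81  55  56  56  46  38  36  34]
 [ 36  34  44  54  74 143 104  57  53  56  57  45  35  34]
 [ 35  36  50  44  41  88 121 117  
[... 668 characters left out ...]
  -2  -1]
 [ -1  -2  20  59  49  44  61  76  77  72  44   9  -3  -2]
 [ -4   4  46  73  64  20  19  28  61  77  74  37   2  -2]
 [ -3  15  64  60  45  16  -1  -8  19  65  77  44   6  -4]
 [ -1  29  70  75  32  -3  -8 -10   6  60  76  50  16  -3]
 [ -2  28  71  79  39  -6 -10  -8  27  66  76  45   9  -1]
 [ -3  15  65  79  72  31   3  20  59  76  76  45   7  -1]
 [ -2   1  37  70  79  74  70  72  78  78  59  24   0  -1]
 [ -1  -2   9  51  73  79  79  78  78  62  28   3  -2  -1]
 [  2  -1  -3  11  30  54  59  50  44  24   4  -4  -1   0]
 [ -2  -1  -1  -3  -1  10  13   8   6   2  -3  -2   0   2]
 [  0   0   1  -2   0  -2  -3  -1  -2  -2  -1  -1  -1   1]]
side pointer mean [ 0.6239 -0.3336] 32.5
```

```bash
python3 - <<'E'
from h import *
R=down(-.76)
chain([((.57,.22,.25),down(-.1)),((.60,.04,.26),down(-.4)),((.62,-.14,.24),R),((.6134,-.325,.12),R),((.6134,-.325,.021),R)])
E
```

```text
[0.268, 0.92, -0.259] [0.0, 0.001, 0.09] rows>=4.8
[0.239, 0.881, -0.05] [0.0, 0.0, 0.095] rows>=4.4
[0.443, 0.79, 0.1] [0.0, 0.0, 0.115] rows>=4.4
[0.613, 0.693, 0.6] [0.0, 0.0, 0.0] rows>=5.3
[0.0, 0.0, 0.495] [0.0, 0.0, 0.0] rows>=2.4
```

Request:
carry_out([
  {"offset": [0.268, 0.92, -0.259], "dr": [0, 0.001, 0.09], "fingers": 1},
  {"offset": [0.268, 0.92, -0.259], "dr": [0, 0.001, 0.09], "fingers": 1},
  {"offset": [0.268, 0.92, -0.259], "dr": [0, 0.001, 0.09], "fingers": 1},
  {"offset": [0.268, 0.92, -0.259], "dr": [0, 0.001, 0.09], "fingers": 1},
  {"offset": [0.268, 0.92, -0.259], "dr": [0, 0.001, 0.09], "fingers": 1},
])

```text
time: 16.58
tcp_pos: [0.5719, 0.2164, 0.2517]
orientation: [[0.995, -0.103, 0.004], [-0.103, -0.995, -0.002], [0.004, 0.001, -1.0]]
force: [0.4, -0.5, 0.5]
opening: 1.004
finger_force: 0.0
```

Request:
carry_out([
  {"offset": [0.239, 0.881, -0.05], "dr": [0, 0, 0.095], "fingers": 1},
  {"offset": [0.239, 0.881, -0.05], "dr": [0, 0, 0.095], "fingers": 1},
  {"offset": [0.239, 0.881, -0.05], "dr": [0, 0, 0.095], "fingers": 1},
  {"offset": [0.239, 0.881, -0.05], "dr": [0, 0, 0.095], "fingers": 1},
  {"offset": [0.239, 0.881, -0.05], "dr": [0, 0, 0.095], "fingers": 1},
])

```text
time: 17.0
tcp_pos: [0.601, 0.0316, 0.2609]
orientation: [[0.918, -0.396, 0.002], [-0.396, -0.918, -0.004], [0.004, 0.003, -1.0]]
force: [0.7, 0.1, -0.0]
opening: 1.0
finger_force: 0.0
```

Request:
carry_out([
  {"offset": [0.443, 0.79, 0.1], "dr": [0, 0, 0.115], "fingers": 1},
  {"offset": [0.443, 0.79, 0.1], "dr": [0, 0, 0.115], "fingers": 1},
  {"offset": [0.443, 0.79, 0.1], "dr": [0, 0, 0.115], "fingers": 1},
  {"offset": [0.443, 0.79, 0.1], "dr": [0, 0, 0.115], "fingers": 1},
  {"offset": [0.443, 0.79, 0.1], "dr": [0, 0, 0.115], "fingers": 1},
])

```text
time: 17.42
tcp_pos: [0.6194, -0.1485, 0.2396]
orientation: [[0.719, -0.695, 0.0], [-0.695, -0.719, -0.004], [0.003, 0.003, -1.0]]
force: [-0.2, -2.2, -1.4]
opening: 0.999
finger_force: 0.0
```

Request:
carry_out([
  {"offset": [0.613, 0.693, 0.6], "dr": [0, 0, 0], "fingers": 0.6},
  {"offset": [0.613, 0.693, 0.6], "dr": [0, 0, 0], "fingers": 0.6},
  {"offset": [0.613, 0.693, 0.6], "dr": [0, 0, 0], "fingers": 0.6},
  {"offset": [0.613, 0.693, 0.6], "dr": [0, 0, 0], "fingers": 0.6},
  {"offset": [0.613, 0.693, 0.6], "dr": [0, 0, 0], "fingers": 0.6},
  {"offset": [0.613, 0.693, 0.6], "dr": [0, 0, 0], "fingers": 0.6},
  {"offset": [0.613, 0.693, 0.6], "dr": [0, 0, 0], "fingers": 0.6},
  {"offset": [0.613, 0.693, 0.6], "dr": [0, 0, 0], "fingers": 0.6},
])

```text
time: 18.08
tcp_pos: [0.6141, -0.3244, 0.1203]
orientation: [[0.724, -0.689, 0.001], [-0.689, -0.724, 0.002], [-0.0, -0.002, -1.0]]
force: [0.1, 0.0, 0.8]
opening: 0.801
finger_force: 0.0
```

```bash
python3 - <<'E'
from h import *
o=observe();print(o["time"],np.round(o["tcp_pos"],4),np.round(o["q"],2))
chain([((.6134,-.325,.021),down(-.76))])
E
```

```text
18.0833 [ 0.6141 -0.3244  0.1203] [ 0.61  0.49 -0.21  1.46  0.11  1.2  -1.95]
[-0.0, 0.006, 0.497] [-0.001, 0.0, -0.0] rows>=2.4
```

Request:
carry_out([
  {"offset": [0, 0.005, 0.25], "dr": [0, 0, 0], "fingers": 0.6},
  {"offset": [0, 0.005, 0.45], "dr": [0, 0, 0], "fingers": 0.6},
  {"offset": [0, 0.005, 0.497], "dr": [0, 0, 0], "fingers": 0.6},
  {"offset": [0, 0.005, 0.497], "dr": [0, 0, 0], "fingers": 0.6},
  {"offset": [0, 0.005, 0.497], "dr": [0, 0, 0], "fingers": -1},
  {"offset": [0, 0.005, 0.497], "dr": [0, 0, 0], "fingers": -1},
  {"offset": [0, 0.005, 0.497], "dr": [0, 0, 0], "fingers": -1},
  {"offset": [0, 0.005, 0.497], "dr": [0, 0, 0], "fingers": -1},
  {"offset": [0, 0.005, 0.497], "dr": [0, 0, 0], "fingers": -1},
  {"offset": [0, 0.005, 0.497], "dr": [0, 0, 0], "fingers": -1},
  {"offset": [0, 0.005, 0.497], "dr": [0, 0, 0], "fingers": -1},
], force=45)

```text
time: 19.0
tcp_pos: [0.6149, -0.3258, 0.0237]
orientation: [[0.725, -0.689, 0.005], [-0.689, -0.725, -0.001], [0.004, -0.003, -1.0]]
force: [0.0, 0.3, 5.3]
opening: 0.441
finger_force: 45.0
```

```bash
python3 - <<'E'
from h import *
S=camera("side");o=observe();print(o["time"],np.round(o["tcp_pos"],4),np.round(o["force"],2),o["opening"])
for t in("knob","knob_seat"):
    for r in tip_of(S,t)[:1]: print(t,r["centre"],r["score"])
z=down(-.76);f=down(.17)
chain([((.62,-.20,.17),down(-.7)),((.6307,-.06,.20),down(-.2)),((.6307,.0371,.16),f)])
E
```

```text
19.05 [ 0.6149 -0.3257  0.0236] [-0.5  -0.28  6.15] 0.438974797653959
knob [0.6114, -0.3271, 0.0018] 0.45
knob_seat [0.6163, -0.3263, 0.0181] 0.53
[-0.412, -0.475, -0.732] [-0.001, -0.001, -0.019] rows>=4.6
[-0.41, -0.57, -0.15] [0.0, 0.0, -0.159] rows>=4.0
[-0.096, -0.476, 0.2] [0.0, 0.0, -0.118] rows>=3.0
```

Request:
carry_out([
  {"offset": [0, 0, -0.006], "dr": [0, 0, 0], "fingers": 0.3},
  {"offset": [0, 0, -0.012], "dr": [0, 0, 0], "fingers": 0.3},
  {"offset": [0, 0, -0.03], "dr": [0, 0, 0], "fingers": 0.3},
  {"offset": [0, 0, -0.03], "dr": [0, 0, 0], "fingers": 0.3},
  {"offset": [0, 0, -0.03], "dr": [0, 0, 0], "fingers": -1},
  {"offset": [0, 0, -0.03], "dr": [0, 0, 0], "fingers": -1},
  {"offset": [0, 0, -0.03], "dr": [0, 0, 0], "fingers": -1},
  {"offset": [0, 0, -0.03], "dr": [0, 0, 0], "fingers": -1},
  {"offset": [0, 0, -0.03], "dr": [0, 0, 0], "fingers": -1},
  {"offset": [0, 0, -0.03], "dr": [0, 0, 0], "fingers": -1},
], force=50)

```text
time: 19.98
tcp_pos: [0.6141, -0.3253, 0.028]
orientation: [[0.725, -0.688, 0.003], [-0.688, -0.725, 0.0], [0.002, -0.002, -1.0]]
force: [0.2, -0.0, 0.3]
opening: 0.44
finger_force: 51.2
```

```bash
python3 - <<'E'
from h import *
T=camera("top");S=camera("side");o=observe();print(o["time"],np.round(o["tcp_pos"],4),np.round(o["orientation"],3).tolist(),np.round(o["force"],2),o["opening"])
for c in(T,S):
  for t in("knob","knob_seat"):
    for r in tip_of(c,t)[:1]: print(t,r["centre"],r["score"])
f=down(.17)
chain([((.62,-.20,.17),down(-.7)),((.6307,-.06,.20),down(-.2)),((.6307,.0371,.16),f)])
E
```

```text
20.0833 [ 0.6141 -0.3253  0.0281] [[0.725, -0.689, 0.003], [-0.689, -0.725, 0.0], [0.002, -0.002, -1.0]] [ 0.47  0.05 -0.49] 0.436088911694358
knob [0.6154, -0.3244, 0.0027] 0.61
knob_seat [0.611, -0.3233, 0.0137] 0.57
knob [0.6139, -0.3267, -0.0004] 0.64
knob_seat [0.6151, -0.3265, 0.018] 0.39
[-0.409, -0.476, -0.709] [-0.001, -0.001, -0.019] rows>=4.5
[-0.41, -0.57, -0.15] [0.0, 0.0, -0.159] rows>=4.0
[-0.096, -0.476, 0.2] [0.0, 0.0, -0.118] rows>=3.0
```

Request:
carry_out([
  {"offset": [0, 0, -0.3], "dr": [0, 0, 0], "fingers": -1},
  {"offset": [-0.409, -0.476, -0.709], "dr": [-0.001, -0.001, -0.019], "fingers": -1},
  {"offset": [-0.409, -0.476, -0.709], "dr": [-0.001, -0.001, -0.019], "fingers": -1},
  {"offset": [-0.409, -0.476, -0.709], "dr": [-0.001, -0.001, -0.019], "fingers": -1},
  {"offset": [-0.409, -0.476, -0.709], "dr": [-0.001, -0.001, -0.019], "fingers": -1},
  {"offset": [-0.409, -0.476, -0.709], "dr": [-0.001, -0.001, -0.019], "fingers": -1},
])

```text
time: 20.78
tcp_pos: [0.6246, -0.191, 0.1767]
orientation: [[0.772, -0.636, 0.009], [-0.636, -0.772, 0.002], [0.006, -0.007, -1.0]]
force: [1.3, 2.0, 0.3]
opening: 0.438
finger_force: 51.2
```

Request:
carry_out([
  {"offset": [-0.41, -0.57, -0.15], "dr": [0, 0, -0.159], "fingers": -1},
  {"offset": [-0.41, -0.57, -0.15], "dr": [0, 0, -0.159], "fingers": -1},
  {"offset": [-0.41, -0.57, -0.15], "dr": [0, 0, -0.159], "fingers": -1},
  {"offset": [-0.41, -0.57, -0.15], "dr": [0, 0, -0.159], "fingers": -1},
  {"offset": [-0.41, -0.57, -0.15], "dr": [0, 0, -0.159], "fingers": -1},
])

```text
time: 21.2
tcp_pos: [0.6318, -0.0515, 0.2018]
orientation: [[0.983, -0.184, 0.002], [-0.184, -0.983, 0.004], [0.001, -0.004, -1.0]]
force: [0.3, 1.0, -0.0]
opening: 0.436
finger_force: 51.2
```

Request:
carry_out([
  {"offset": [-0.096, -0.476, 0.2], "dr": [0, 0, -0.118], "fingers": -1},
  {"offset": [-0.096, -0.476, 0.2], "dr": [0, 0, -0.118], "fingers": -1},
  {"offset": [-0.096, -0.476, 0.2], "dr": [0, 0, -0.118], "fingers": -1},
  {"offset": [-0.096, -0.476, 0.2], "dr": [0, 0, -0.118], "fingers": -1},
  {"offset": [-0.096, -0.476, 0.2], "dr": [0, 0, -0.118], "fingers": -1},
  {"offset": [-0.096, -0.476, 0.2], "dr": [0, 0, -0.118], "fingers": -1},
])

```text
time: 21.7
tcp_pos: [0.6311, 0.035, 0.1599]
orientation: [[0.986, 0.166, -0.001], [0.166, -0.986, -0.002], [-0.001, 0.001, -1.0]]
force: [0.8, -1.0, 0.5]
opening: 0.433
finger_force: 51.2
```

```bash
python3 - <<'E'
from h import *
np.set_printoptions(precision=4,suppress=True)
S=camera("side");o=observe();p=o["tcp_pos"];R=np.array(o["orientation"]);print(o["time"],np.round(p,4),"yaw",np.arctan2(R[1,0],R[0,0]),np.round(o["force"],2),o["opening"])
for t in("knob","knob_seat","spindle_top"):
    for r in tip_of(S,t)[:2]: print(t,r["centre"],r["score"])
q=proj(S,[[.6307,.0371,.072],[.6307,.0371,.089],[p[0],p[1],p[2]-.028],[p[0],p[1],p[2]-.006]]);print(q)
x0,y0=(q[0]-[40,40]).astype(int);save(S,"s7.png",(x0,y0,x0+80,y0+60),10);print(x0,y0)
chain([((.6307,.0371,.121),down(.17))])
E
```

```text
21.75 [0.6313 0.0344 0.1602] yaw 0.16608630210796407 [ 0.12  0.53 -0.5 ] 0.4410075921603761
knob [0.5685, 0.4113, 0.0134] 0.74
knob [0.628, 0.033, 0.133] 0.5
knob_seat [0.6316, 0.0339, 0.1499] 0.46
[[294.3084 199.4618]
 [294.3102 194.8636]
 [294.3859 182.5747]
 [294.3906 176.3883]]
254 159
[-0.001, -0.011, 0.197] [0.0, 0.0, -0.001] rows>=0.9
```

View pics/s7.png

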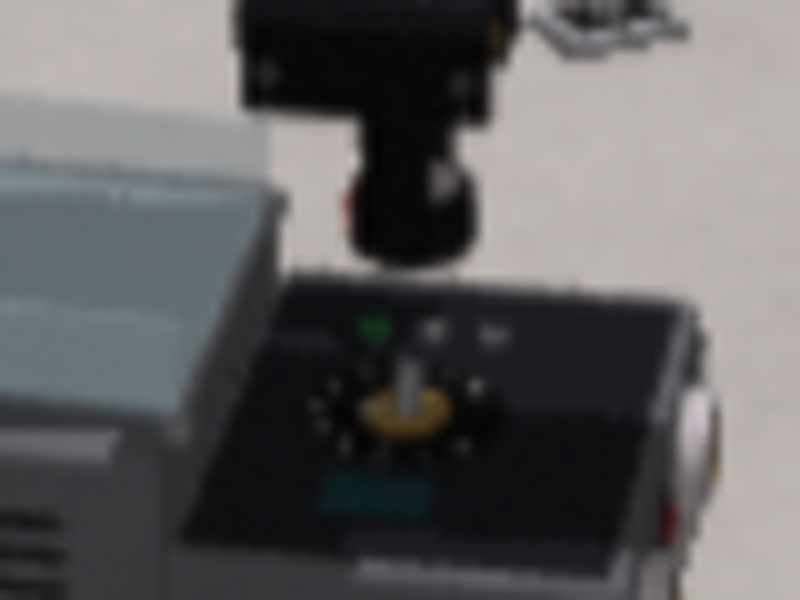

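The dial hangs over the spindle, at crop (412,230) against the spindle at (408,390), aligned within about 1 mm. I descend gently.

Request:
carry_out([
  {"offset": [0.004, -0.014, 0.1], "dr": [0, 0, -0.001], "fingers": -1},
  {"offset": [0.004, -0.014, 0.18], "dr": [0, 0, -0.001], "fingers": -1},
  {"offset": [0.004, -0.014, 0.18], "dr": [0, 0, -0.001], "fingers": -1},
  {"offset": [0.004, -0.014, 0.18], "dr": [0, 0, -0.001], "fingers": -1},
])

```text
time: 22.23
tcp_pos: [0.6306, 0.039, 0.1235]
orientation: [[0.985, 0.171, -0.003], [0.171, -0.985, -0.001], [-0.003, 0.0, -1.0]]
force: [0.2, -0.4, -0.3]
opening: 0.441
finger_force: 51.2
```

Request:
carry_out([
  {"offset": [0, 0, 0.02], "dr": [0, 0, 0], "fingers": -1},
  {"offset": [0, 0, 0.03], "dr": [0, 0, 0], "fingers": -1},
  {"offset": [0, 0, 0.03], "dr": [0, 0, 0], "fingers": -1},
])

```text
time: 22.48
tcp_pos: [0.6313, 0.0398, 0.1184]
orientation: [[0.985, 0.172, -0.001], [0.172, -0.985, -0.0], [-0.001, 0.0, -1.0]]
force: [-1.0, -0.0, -0.5]
opening: 0.442
finger_force: 51.2
```

Request:
carry_out([
  {"offset": [0, 0, 0.01], "dr": [0, 0, 0], "fingers": -1},
  {"offset": [0, 0, 0.015], "dr": [0, 0, 0], "fingers": -1},
  {"offset": [0, 0, 0.015], "dr": [0, 0, 0], "fingers": -1},
])

```text
time: 22.73
tcp_pos: [0.6316, 0.0401, 0.1156]
orientation: [[0.985, 0.173, 0.0], [0.173, -0.985, -0.0], [0.0, 0.0, -1.0]]
force: [0.8, -1.2, 2.5]
opening: 0.44
finger_force: 51.2
```

Request:
carry_out([
  {"offset": [0, 0, -0.015], "dr": [0, 0, 0], "fingers": -1},
  {"offset": [-0.002, 0.0145, -0.015], "dr": [0, 0, 0], "fingers": -1},
  {"offset": [-0.002, 0.0145, -0.015], "dr": [0, 0, 0], "fingers": -1},
  {"offset": [-0.002, 0.0145, -0.015], "dr": [0, 0, 0], "fingers": -1},
])

```text
time: 23.07
tcp_pos: [0.6309, 0.0367, 0.1178]
orientation: [[0.985, 0.172, -0.002], [0.172, -0.985, -0.0], [-0.002, 0.0, -1.0]]
force: [0.5, -0.6, -0.8]
opening: 0.44
finger_force: 51.2
```

Request:
carry_out([
  {"offset": [0, 0, 0.02], "dr": [0, 0, 0], "fingers": -1},
  {"offset": [0, 0, 0.03], "dr": [0, 0, 0], "fingers": -1},
  {"offset": [0, 0, 0.03], "dr": [0, 0, 0], "fingers": -1},
])

```text
time: 23.32
tcp_pos: [0.6314, 0.0374, 0.1114]
orientation: [[0.985, 0.173, -0.001], [0.173, -0.985, 0.0], [-0.001, -0.0, -1.0]]
force: [1.9, 1.0, -1.5]
opening: 0.44
finger_force: 51.2
```

The dial went 5 mm below the earlier contact height without resistance, so it is engaging. Continuing.

Request:
carry_out([
  {"offset": [0, 0, 0.01], "dr": [0, 0, 0], "fingers": -1},
  {"offset": [0, 0, 0.02], "dr": [0, 0, 0], "fingers": -1},
  {"offset": [0, 0, 0.02], "dr": [0, 0, 0], "fingers": -1},
])

```text
time: 23.57
tcp_pos: [0.6314, 0.0375, 0.1078]
orientation: [[0.985, 0.173, -0.001], [0.173, -0.985, 0.0], [-0.001, -0.0, -1.0]]
force: [2.6, 1.5, -1.8]
opening: 0.44
finger_force: 51.2
```

Request:
carry_out([
  {"offset": [0, 0, 0.01], "dr": [0, 0, 0], "fingers": -1},
  {"offset": [0, 0, 0.02], "dr": [0, 0, 0], "fingers": -1},
  {"offset": [0, 0, 0.02], "dr": [0, 0, 0], "fingers": -1},
])

```text
time: 23.82
tcp_pos: [0.6315, 0.0374, 0.1038]
orientation: [[0.985, 0.173, -0.0], [0.173, -0.985, 0.0], [-0.0, -0.0, -1.0]]
force: [3.1, 2.9, -0.7]
opening: 0.442
finger_force: 51.2
```

Request:
carry_out([
  {"offset": [0, 0, 0.01], "dr": [0, 0, 0], "fingers": -1},
  {"offset": [0, 0, 0.015], "dr": [0, 0, 0], "fingers": -1},
  {"offset": [0, 0, 0.015], "dr": [0, 0, 0], "fingers": -1},
])

```text
time: 24.07
tcp_pos: [0.6316, 0.0373, 0.1014]
orientation: [[0.985, 0.173, -0.0], [0.173, -0.985, 0.0], [-0.0, -0.0, -1.0]]
force: [2.4, 2.0, 3.7]
opening: 0.441
finger_force: 51.3
```

Request:
carry_out([
  {"offset": [0.007, -0.003, 0.01], "dr": [0, 0, 0], "fingers": -1},
  {"offset": [0.007, -0.003, 0.02], "dr": [0, 0, 0], "fingers": -1},
  {"offset": [0.007, -0.003, 0.02], "dr": [0, 0, 0], "fingers": -1},
  {"offset": [0.007, -0.003, 0.02], "dr": [0, 0, 0], "fingers": -1},
])

```text
time: 24.4
tcp_pos: [0.632, 0.0374, 0.0998]
orientation: [[0.985, 0.172, -0.002], [0.172, -0.985, -0.002], [-0.003, 0.002, -1.0]]
force: [-5.5, -1.1, 17.8]
opening: 0.44
finger_force: 50.0
```

Request:
carry_out([
  {"offset": [0, 0, 0.01], "dr": [0, 0, 0], "fingers": -1},
  {"offset": [0, 0, 0.02], "dr": [0, 0, 0], "fingers": -1},
  {"offset": [0, 0, 0.02], "dr": [0, 0, 0], "fingers": -1},
])

```text
time: 24.65
tcp_pos: [0.6322, 0.0375, 0.0996]
orientation: [[0.985, 0.172, -0.002], [0.172, -0.985, -0.003], [-0.002, 0.003, -1.0]]
force: [-13.1, -2.4, 36.2]
opening: 0.442
finger_force: 50.0
```

Request:
carry_out([
  {"offset": [-0.004, 0, -0.016], "dr": [0, 0, 0], "fingers": -1},
  {"offset": [-0.004, 0, -0.016], "dr": [0, 0, 0], "fingers": -1},
  {"offset": [-0.004, 0, -0.016], "dr": [0, 0, 0], "fingers": -1},
])

```text
time: 24.9
tcp_pos: [0.632, 0.0374, 0.0998]
orientation: [[0.985, 0.172, -0.0], [0.172, -0.985, -0.002], [-0.0, 0.002, -1.0]]
force: [-3.8, 0.7, 18.2]
opening: 0.442
finger_force: 50.0
```

```bash
python3 - <<'E'
from h import *
np.set_printoptions(precision=4,suppress=True)
S=camera("side");T=camera("top");o=observe();p=o["tcp_pos"];print(o["time"],p,o["force"],o["torque"],o["opening"],o["dq"])
for c in(T,S):
  for t in("knob","cover_slot","pry_tip","pry_grip"):
    for r in tip_of(c,t)[:1]: print(t,r["centre"],r["score"])
save(S,"s8.png",(220,140,340,230),6)
E
```

```text
25.0 [0.632  0.0374 0.0998] [-5.0238 -0.5582 18.7614] [-0.0423  1.1856 -0.0205] 0.4366489066987793 [ 0.0001  0.0008 -0.0013 -0.0003  0.0007  0.002   0.0023]
cover_slot [0.8153, 0.0653, 0.134] 0.88
pry_tip [0.5683, 0.4097, 0.0081] 0.6
pry_grip [0.4808, 0.3861, 0.0051] 0.73
knob [0.6287, 0.0369, 0.0738] 0.66
cover_slot [0.8124, 0.0608, 0.1322] 0.94
pry_tip [0.5729, 0.4106, 0.013] 0.83
pry_grip [0.482, 0.3917, 0.0101] 0.59
```

View pics/s8.png

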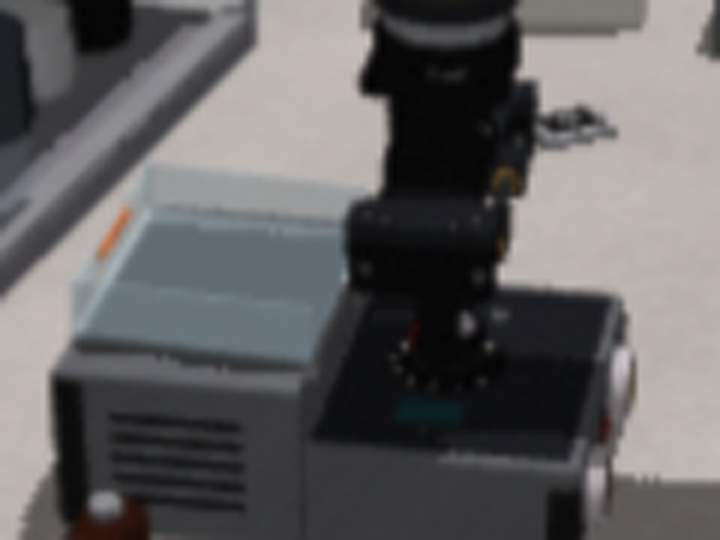

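The side crop shows the dial seated at the spindle (440,355), the cover lying fully back with its orange edge at (115,232), and the gripper still holding and pressing. The dial stopped 3.7 mm below first seating and holds there under 18 N. The blade reads back on the mat.

```bash
python3 -c "
from bench import *
print(job_done())"
```

```text
the job is handed in; nothing more can be done
None
```

I handed the job in at about 25 s of the 72 s: cover turned right back onto the rear, blade back on the mat, dial fully home and still gripped and pressed with about 18 N so the spindle stays in, and the other stock left alone; no verdict was shown.

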